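Find the overfilled box by hefting

TASK

Three identical closed cardboard boxes stand in the pockets of the wooden tray, and one was packed with too many parts. Heft them one at a time, from left to right as seen from the robot: lift each straight up clear of the tray for a moment to feel its weight and set it gently back, upright, where it stood (the last one need not be set back if it is the heaviest). Then hold the heaviest box up for the checker, upright and about 20 cm above the bench, and finish while still holding it there, with the other two boxes in their pockets and the things round about left alone.

Things in the scene. Friction and masses are not known exactly. Their poses are not given: they have to be found in the camera images.
- tray: shallow plywood tray fixed on the bench, 150 (x) x 300 (y) x 20 mm high, walls, two dividers and floor 6 mm thick; three pockets side by side along its y axis, each about 138 mm (x) by 92 mm (y), centred at y = +98, 0 and -98 mm; +y is the left pocket as seen from the robot. Origin at the centre of its underside, on the bench; its turn is at most 0.35 rad
- box_a: one of three closed kraft cardboard boxes that look exactly alike, 50 x 50 x 66 mm high, rigid, with a small white label on one side; origin at the centre of its underside, z up, x and y square to its sides. At the start each stands upright in a pocket of the tray (any box in any pocket), turned at most 0.2 rad from square with the tray. Each weighs between 0.15 and 0.75 kg; the heaviest is at least 0.25 kg heavier than either of the others
- box_b: one of three closed kraft cardboard boxes that look exactly alike, 50 x 50 x 66 mm high, rigid, with a small white label on one side; origin at the centre of its underside, z up, x and y square to its sides. At the start each stands upright in a pocket of the tray (any box in any pocket), turned at most 0.2 rad from square with the tray. Each weighs between 0.15 and 0.75 kg; the heaviest is at least 0.25 kg heavier than either of the others
- box_c: one of three closed kraft cardboard boxes that look exactly alike, 50 x 50 x 66 mm high, rigid, with a small white label on one side; origin at the centre of its underside, z up, x and y square to its sides. At the start each stands upright in a pocket of the tray (any box in any pocket), turned at most 0.2 rad from square with the tray. Each weighs between 0.15 and 0.75 kg; the heaviest is at least 0.25 kg heavier than either of the others
- stapler: black stapler, 34 x 135 x 48 mm high, stands loose near the tray; bystander, leave it alone. Origin at the centre of its underside
- stamp: hand stamp with a wooden knob, 26 x 50 x 68 mm high, stands loose near the tray; bystander, leave it alone. Origin at the centre of its underside
- tape_measure: yellow tape measure, 35 x 75 x 62 mm high, stands loose near the tray; bystander, leave it alone. Origin at the centre of its underside
Things that resemble listed ones, but are neither listed nor needed, are in the scene too. Leave any blue or red look-alike of the box_b alone.

How it is judged:
By the outcome, as a careful person would: the job done as asked, in the order asked, and still so for the second after the job is handed in, while the arm keeps its last pose, push and grip.
It also fails if it takes over 72 s, if anything falls off the work surface, if the arm or the gripper's body presses on something with over 40 N, if the wrist force passes 120 N, or if a joint passes its speed limit or range.

ROBOT

A 6-joint arm with a two-finger parallel gripper is mounted at the origin on a cart in front of the work surface, level with it; the furniture and walls round the work are solid. World frame = base frame: x ahead of the robot, y to its left, z up, the work surface at z = 0. Lengths are in m, angles in rad, forces in N, time in s.
With the tool pointing down it reaches from about 0.25 to 0.725 m from the base axis. Payload 4 kg.
Tool frame: the origin (TCP) lies midway between the tips of the shut fingers; the grasp point (between the pads) lies 19 mm behind it (bot.grip_point_offset is the distance from the TCP to the grasp point, in m); z points along the fingers, y is the line along which they close (so a half turn about z gives the same grasp; the last joint's range is limited). The gripper opens to 85 mm and grips with 20 to 120 N. Pads are 22 mm wide; open, the fingers measure 114 mm over their backs; the gripper's body (76 mm by 85 mm) begins 54 mm behind the grasp point. The pads swing forward as they close: fully open they stand 13 mm farther back than shut.
Start: joints at [-1.16, 0.241, 0.005, 1.335, 0, 1.571], TCP at [0.2, -0.458, 0.231] pointing down, gripper open.
Joint ranges: [-2.72, 2.72], [-1.05, 1.87], [-1.09, 1.28], [-1.99, 2.15], [-1.42, 1.44], [-3.14, 3.14]. Speed limits (rad/s): [2.79, 2.79, 3.14, 3.14, 3.14, 3.14].

INTERFACE

Orientations are given as a unit quaternion [x, y, z, w].
In Python, from workcell import bot gives the robot as it stands.
- The arm moves only by the tool step_arm, never from a script. Its argument "targets" is text: rows parted by semicolons, each of 7 numbers parted by spaces: the opening, from -1 (shut) to 1 (fully open), so that 0 is half open, then the shift along the world's x, y, z normalised to -1 to 1, where 1 is 0.5 m, then the turn, a rotation vector about the world's x, y, z normalised to -1 to 1, where 1 is pi/4 rad. In form: gripper x y z wx wy wz; .... A call has 1 to 10 rows; each row is the pose to reach, as a shift and turn from the pose commanded when the call began; what a row does not reach only later rows make up. A row lasts 1/12 s, in which the tool goes at most 41.7 mm and 7.16 degrees, less where a joint would pass 70% of its speed; a pose out of reach is approached as far as the arm can. A call with a number of a shift or a turn outside -1 to 1 is refused whole. A call with a gripper value outside its range is refused whole. The fingers move at their own pace and stop on an object; the grip force is fixed at half the most. Time passes only in rows, so rows that repeat a pose let the fingers close. It gives the time, the measured TCP pose, the force, the opening and the grip force at its end, in the units of the state.
- bot.get_obs(): the state, without advancing time (a new reading comes with each control period).
- bot.camera(name): name is "scene" or "top" or "wrist"; returns the picture (480x640x3 uint8, red, green, blue); there is no depth.
- bot.camera_info(name): a dict with "vertical_fov" (degrees; the focal length in pixels is half the picture's height over the tangent of half this angle, whatever the lens; pixels are square), "cx", "cy" (the principal point, pixels), "pose" (4x4, takes a point from camera to world coordinates). Camera axes: x right, y up, looking along -z (the intrinsics and any distortion apply to the point x, -y, -z); pixel columns grow to the right and rows downward; lengths in m; the calibration is good to about 2 mm. A picture is of the moment at which its call begins: read the wrist's pose just before it. camera_info takes no time and is no camera call; for the wrist camera it gives the pose at the moment of the call.
- bot.job_done(): hands the job in; it is judged then, once.
The state is a dict: "clock": time; "joint_pos": joint angles; "joint_vel": joint speeds; "tau": joint torques, N m; "eef_pos": TCP position; "tool_rot": TCP orientation; "ft_force": force on the tool from outside, world axes, zero at the start; "ft_torque": the same for the moment, N m; "grip_width": finger opening in m; "grasp_force": force on a finger pad.
Only numpy, scipy, OpenCV 4.12 (cv2) and the standard library are available. Lean on these libraries where they do the work, as an engineer would, in place of code of your own. Each camera call takes 0.05 s, during which the arm holds its last target. There are 200 camera calls.

## Working session

There is one attempt and no reset: what is moved stays moved. The work goes in short steps, Python scripts to look and compute and a tool call to move; the robot and the scene stay as the last step left them, time stands still between calls to the robot, and variables do not carry over. Pictures are saved under pics/ and viewed, at most 10 in all, crops included, and the job is handed in when it is done.

Besides the shell and the picture viewer there is one more tool, called as name(argument=value, ...), one argument or row to a line, values as JSON. step_arm: Moves the arm, as the interface text tells. Scaled input: -1 to 1 covers 0.5 m each way for a shift and pi/4 rad each way for a turn. Its arguments: {"type":"object","properties":{"targets":{"type":"string"}},"required":["targets"]}

```bash
mkdir -p pics; python3 - <<'E'
from workcell import bot
import cv2,numpy as np
o=bot.get_obs();print({k:np.round(v,3).tolist() for k,v in o.items()})
for n in("top","scene"):
    i=bot.camera_info(n);print(n,{k:np.round(v,4).tolist() for k,v in i.items() if not isinstance(v,(str,type(None)))})
    cv2.imwrite(f"pics/{n}0.png",bot.camera(n)[:,:,::-1])
E
```

```text
{'clock': 0.0, 'joint_pos': [-1.16, 0.241, 0.004, 1.335, -0.0, 1.571], 'joint_vel': [0.001, 0.002, -0.001, 0.001, -0.001, -0.002], 'tau': [-0.0, -37.232, 25.241, 0.017, -0.0, 0.0], 'eef_pos': [0.199, -0.458, 0.23], 'tool_rot': [0.979, 0.204, -0.0, -0.001], 'ft_force': [0.471, -0.301, 0.38], 'ft_torque': [-0.008, -0.029, 0.024], 'grasp_force': 0.0, 'grip_width': 0.085}
top {'vertical_fov': 48.7334, 'cx': 317.4922, 'cy': 235.6195, 'pose': [[-0.0025, 0.9903, -0.1393, 0.4263], [-1.0, -0.002, 0.0037, -0.1656], [0.0034, 0.1393, 0.9902, 1.2733], [0.0, 0.0, 0.0, 1.0]]}
scene {'vertical_fov': 47.8076, 'cx': 328.063, 'cy': 239.4356, 'pose': [[-0.866, 0.2849, -0.4109, 0.0743], [-0.5, -0.4967, 0.7094, 0.7378], [-0.0019, 0.8198, 0.5726, 0.7826], [0.0, 0.0, 0.0, 1.0]]}
```

View pics/top0.png

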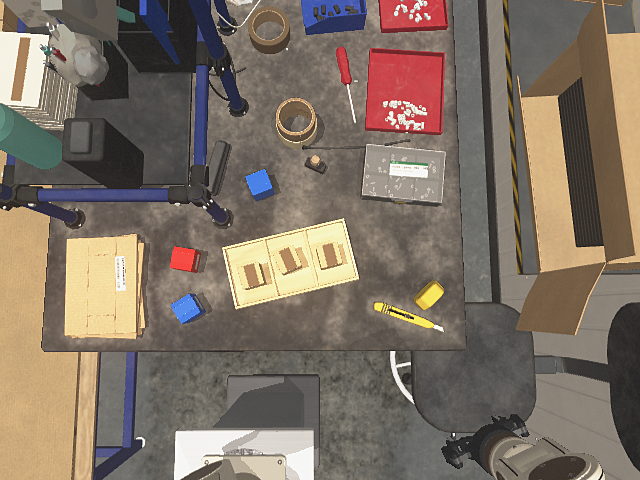

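View pics/scene0.png

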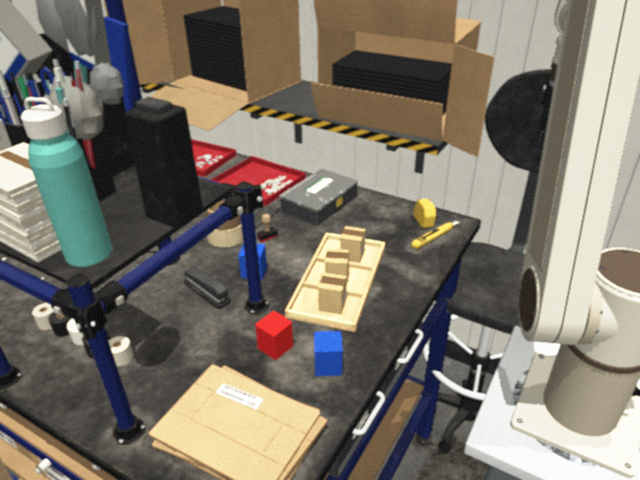

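The top view shows the tray with corners near (223,246), (345,219), (358,281) and (236,308), and box tops near (256,273), (291,260) and (331,255). In the scene view the boxes are near (332,290), (337,265) and (352,240).

```bash
python3 - <<'E'
from workcell import bot
import cv2
print({k:v for k,v in bot.camera_info("top").items() if k!="pose"})
print({k:v for k,v in bot.camera_info("wrist").items()})
a=cv2.imread("pics/top0.png")[210:315,215:365]
cv2.imwrite("pics/t1.png",cv2.resize(a,None,fx=5,fy=5,interpolation=cv2.INTER_CUBIC))
a=cv2.imread("pics/scene0.png")[215:335,280:395]
cv2.imwrite("pics/s1.png",cv2.resize(a,None,fx=5,fy=5,interpolation=cv2.INTER_CUBIC))
E
```

```text
{'vertical_fov': 48.73336161330981, 'cx': 317.4921609588603, 'cy': 235.61950954867967}
{'vertical_fov': 66.44060797667217, 'cx': 320.76784055611574, 'cy': 236.74319421015485, 'pose': array([[ 0.39822692,  0.87413655,  0.27802989,  0.27030535],
       [-0.91728499,  0.38011764,  0.11873849, -0.42686419],
       [-0.00189041, -0.3023175 ,  0.95320541,  0.37292814],
       [ 0.        ,  0.        ,  0.        ,  1.        ]])}
```

View pics/t1.png

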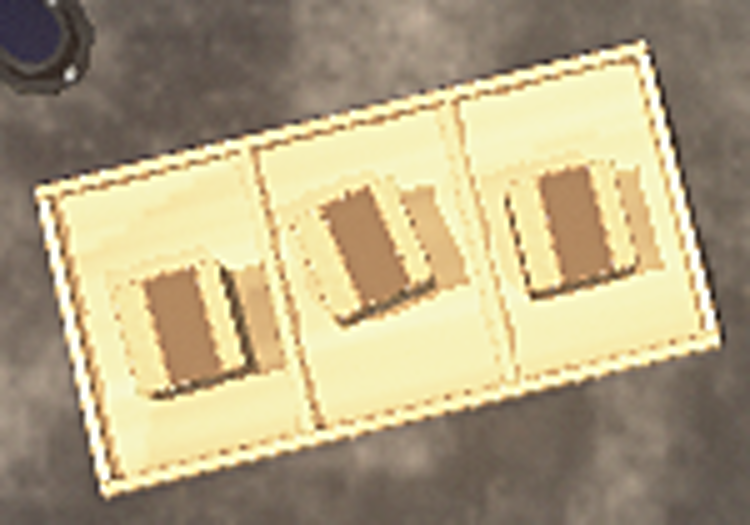

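View pics/s1.png

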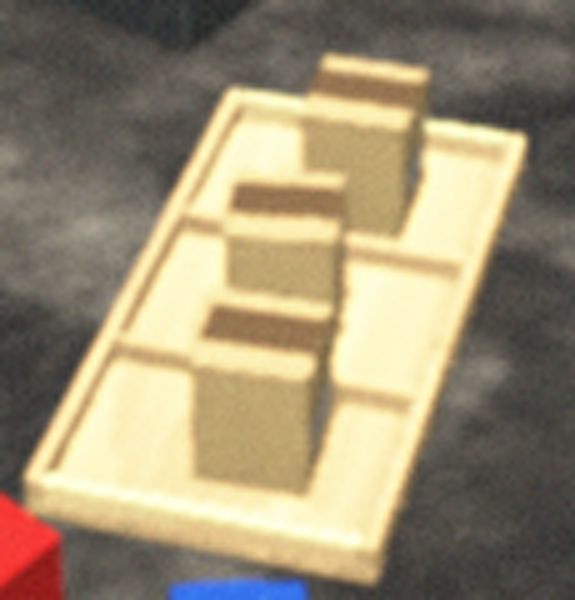

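The close-ups put the tape centres, in crop pixels, at about (181,323), (366,241), (574,222) from the top and (266,328), (288,200), (369,92) in the scene view. I'll triangulate these.

```bash
cat > h.py <<'E'
import numpy as np
from workcell import bot
def ray(n,px,info=None):
    i=info or bot.camera_info(n);f=240/np.tan(np.radians(i["vertical_fov"]/2));P=np.array(i["pose"])
    d=P[:3,:3]@np.array([(px[0]-i["cx"])/f,-(px[1]-i["cy"])/f,-1]);return P[:3,3],d/np.linalg.norm(d)
def tri(rs):
    A=sum(np.eye(3)-np.outer(d,d) for o,d in rs);b=sum((np.eye(3)-np.outer(d,d))@o for o,d in rs)
    p=np.linalg.solve(A,b);return p,max(np.linalg.norm((np.eye(3)-np.outer(d,d))@(p-o)) for o,d in rs)
def atz(r,z): o,d=r;return (o+d*(z-o[2])/d[2])
E
python3 - <<'E'
from h import *
T=lambda c:((c[0]+.5)/5-.5+215,(c[1]+.5)/5-.5+210)
S=lambda c:((c[0]+.5)/5-.5+280,(c[1]+.5)/5-.5+215)
np.set_printoptions(precision=4,suppress=True)
for a,b in zip([(181,323),(366,241),(574,222)],[(266,328),(288,200),(369,92)]):
    print("tape",*tri([ray("top",T(a)),ray("scene",S(b))]))
for t,s in zip([(38,188),(645,43),(720,345),(105,495)],[(380,582),(28,480),(232,90),(525,135)]):
    print("tray top",atz(ray("top",T(t)),.02)[:2])
print("tri", tri([ray("top",T((38,188))),ray("scene",S((28,480)))]))
print("tri", tri([ray("top",T((645,43))),ray("scene",S((232,90)))]))
# tape long-edge dir (yaw)
for e in [[(145,270),(165,385)],[(195,264),(218,375)],[(322,198),(362,297)],[(370,185),(412,278)],[(540,172),(560,280)],[(586,165),(608,270)]]:
    p,q=[atz(ray("top",T(c)),.072)[:2] for c in e];d=p-q;print("yaw",np.arctan2(d[1],d[0]))
E
```

```text
tape [ 0.5049 -0.0198  0.0714] 0.002613306814704576
tape [ 0.5418 -0.1036  0.07  ] 0.003053333272249061
tape [ 0.5508 -0.1983  0.0687] 0.0026495494432426567
tray top [0.5751 0.0565]
tray top [ 0.6446 -0.2331]
tray top [ 0.4998 -0.2671]
tray top [0.4303 0.0219]
tri (array([0.5742, 0.0566, 0.0157]), np.float64(0.001615393280150128))
tri (array([ 0.6441, -0.2337,  0.0172]), np.float64(0.0011094811146221111))
yaw 0.18801956246764118
yaw 0.21727590334351043
yaw 0.38800979950061265
yaw 0.4254436698295477
yaw 0.17800134077196594
yaw 0.19889670924159755
```

step_arm(
  targets="1 0.3 0.44 0.04 0 0 1;1 0.3 0.44 0.04 0 0 1;1 0.3 0.44 0.04 0 0 1;1 0.3 0.44 0.04 0 0 1;1 0.3 0.44 0.04 0 0 1;1 0.3 0.44 0.04 0 0 1;1 0.3 0.44 0.04 0 0 1;1 0.3 0.44 0.04 0 0 1;1 0.3 0.44 0.04 0 0 1",
)

```text
clock: 0.85
eef_pos: [0.3499, -0.2377, 0.2511]
tool_rot: [0.826, 0.564, -0.0, -0.0]
ft_force: [-0.4, -0.9, -0.1]
grip_width: 0.0855
grasp_force: 0.0
```

step_arm(
  targets="1 0.31 0.435 0 0 0 0.73;1 0.31 0.435 0 0 0 0.73;1 0.31 0.435 0 0 0 0.73;1 0.31 0.435 0 0 0 0.73;1 0.31 0.435 0 0 0 0.73;1 0.31 0.435 0 0 0 0.73;1 0.31 0.435 0 0 0 0.73;1 0.31 0.435 0 0 0 0.73;1 0.31 0.435 0 0 0 0.73",
)

```text
clock: 1.6
eef_pos: [0.5046, -0.0217, 0.2504]
tool_rot: [0.634, 0.774, -0.001, -0.001]
ft_force: [-0.3, 0.1, 0.3]
grip_width: 0.0856
grasp_force: 0.0
```

```bash
python3 - <<'E'
from h import *
import cv2,pickle
i=bot.camera_info("wrist");im=bot.camera("wrist");pickle.dump((i,im),open("w1.pkl","wb"))
np.set_printoptions(precision=4,suppress=True)
o=bot.get_obs();print(o["joint_pos"],o["eef_pos"],o["tool_rot"])
cv2.imwrite("pics/w1.png",im[:,:,::-1])
E
```

```text
[-0.0438  0.2438  0.0595  1.3884 -0.0008  1.3301] [ 0.5041 -0.0223  0.2506] [ 0.6342  0.7732 -0.0009 -0.0005]
```

View pics/w1.png

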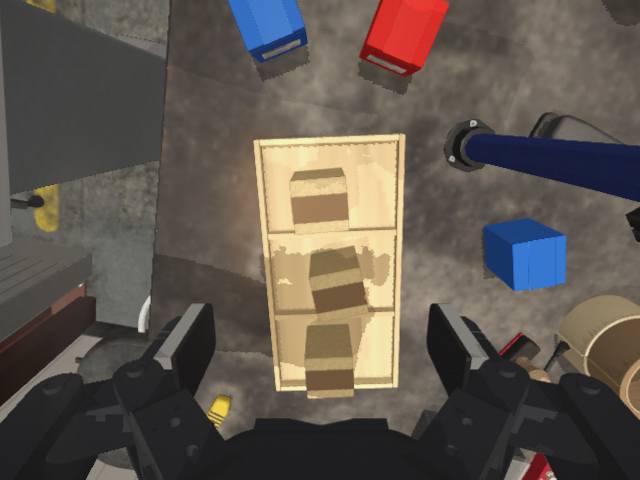

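In the wrist view the left box top has its tape centre near (320,207). Its tape corners are about (291,196), (347,193), (349,218) and (293,222). The middle tape centre is near (339,293) and the right one near (330,376).

```bash
python3 - <<'E'
from h import *
import pickle
np.set_printoptions(precision=4,suppress=True)
i,_=pickle.load(open("w1.pkl","rb"))
T=lambda c:((c[0]+.5)/5-.5+215,(c[1]+.5)/5-.5+210)
S=lambda c:((c[0]+.5)/5-.5+280,(c[1]+.5)/5-.5+215)
for w,a,s in zip([(320,207),(339,293),(330,376)],[(181,323),(366,241),(574,222)],[(266,328),(288,200),(369,92)]):
    r=ray("w",w,i);print(tri([r,ray("top",T(a)),ray("scene",S(s))]),tri([r,ray("scene",S(s))])[0],atz(r,.072))
for e in [[(291,196),(347,193)],[(293,222),(349,218)],[(316,290),(362,279)],[(320,313),(367,305)],[(305,354),(354,354)]]:
    p,q=[atz(ray("w",c,i),.072)[:2] for c in e];d=q-p;print("yaw",np.arctan2(d[1],d[0]),np.linalg.norm(d))
E
```

```text
(array([ 0.5039, -0.019 ,  0.0719]), np.float64(0.00331731517746665)) [ 0.5019 -0.0182  0.0732] [ 0.5025 -0.0181  0.072 ]
(array([ 0.5402, -0.1019,  0.0695]), np.float64(0.004405616799442865)) [ 0.5356 -0.0965  0.076 ] [ 0.537  -0.0977  0.072 ]
(array([ 0.5501, -0.1977,  0.068 ]), np.float64(0.003192391611692055)) [ 0.5474 -0.1951  0.0707] [ 0.5479 -0.193   0.072 ]
yaw 0.25167977637384015 0.04968806339719885
yaw 0.2714416145481782 0.05082752481639809
yaw 0.4551066403810912 0.045378280187674785
yaw 0.3873233118371072 0.04669848326081931
yaw 0.19888940177610087 0.050067469351450226
```

step_arm(
  targets="1 0 0.004 -0.08 0 0 0.03;1 0 0.004 -0.15 0 0 0.03;1 0 0.004 -0.22 0 0 0.03;1 0 0.004 -0.29 0 0 0.03;1 0 0.004 -0.35 0 0 0.03;1 0 0.004 -0.4 0 0 0.03;1 0 0.004 -0.43 0 0 0.03;1 0 0.004 -0.455 0 0 0.03;1 0 0.004 -0.455 0 0 0.03",
)

```text
clock: 2.4
eef_pos: [0.5013, -0.0211, 0.0213]
tool_rot: [0.626, 0.78, -0.002, -0.002]
ft_force: [0.1, -0.1, -0.7]
grip_width: 0.0855
grasp_force: 0.0
```

step_arm(
  targets="-0.4 0 0 0 0 0 0;-0.4 0 0 0 0 0 0;-0.4 0 0 0 0 0 0;-0.4 0 0 0 0 0 0;-0.4 0 0 0 0 0 0;-0.4 0 0 0 0 0 0;-0.4 0 0 0 0 0 0",
)

```text
clock: 2.98
eef_pos: [0.5046, -0.0197, 0.0253]
tool_rot: [0.625, 0.781, -0.0, 0.001]
ft_force: [-3.6, -2.0, 6.5]
grip_width: 0.0496
grasp_force: 63.0
```

step_arm(
  targets="-0.4 0 0 0.02 0 0 0;-0.4 0 0 0.05 0 0 0;-0.4 0 0 0.09 0 0 0;-0.4 0 0 0.13 0 0 0;-0.4 0 0 0.15 0 0 0;-0.4 0 0 0.16 0 0 0;-0.4 0 0 0.16 0 0 0;-0.4 0 0 0.16 0 0 0;-0.4 0 0 0.16 0 0 0",
)

```text
clock: 3.73
eef_pos: [0.5035, -0.0188, 0.1025]
tool_rot: [0.624, 0.781, -0.001, -0.001]
ft_force: [-0.3, -1.1, -6.6]
grip_width: 0.0493
grasp_force: 63.7
```

step_arm(
  targets="-0.4 0 0 0 0 0 0;-0.4 0 0 0 0 0 0;-0.4 0 0 0 0 0 0;-0.4 0 0 0 0 0 0",
)

```text
clock: 4.07
eef_pos: [0.5044, -0.0189, 0.1033]
tool_rot: [0.624, 0.781, -0.0, -0.0]
ft_force: [0.3, 0.1, -6.5]
grip_width: 0.0496
grasp_force: 63.7
```

```bash
python3 - <<'E'
from h import *
import cv2
f=[]
for k in range(5):
    bot.camera("wrist");o=bot.get_obs();f.append(np.r_[o["ft_force"],o["tau"][1:4],o["eef_pos"]])
print(np.round(f,3))
E
```

```text
[[ 3.9000e-01 -8.2000e-02 -6.6000e+00 -4.2682e+01  2.4617e+01  1.9000e-02
   5.0500e-01 -1.9000e-02  1.0300e-01]
 [-5.1900e-01 -1.1800e-01 -6.3670e+00 -4.2682e+01  2.4633e+01  1.5000e-02
   5.0500e-01 -1.9000e-02  1.0400e-01]
 [ 1.6000e-01  2.1900e-01 -6.0730e+00 -4.2687e+01  2.4648e+01  1.2000e-02
   5.0500e-01 -1.9000e-02  1.0400e-01]
 [-2.3500e-01  1.2100e-01 -6.2750e+00 -4.2695e+01  2.4661e+01  1.0000e-02
   5.0500e-01 -1.9000e-02  1.0400e-01]
 [-4.9800e-01 -8.1000e-01 -6.4810e+00 -4.2703e+01  2.4671e+01  8.0000e-03
   5.0500e-01 -1.9000e-02  1.0400e-01]]
```

step_arm(
  targets="-0.4 0 0 -0.04 0 0 0;-0.4 0 0 -0.08 0 0 0;-0.4 0 0 -0.11 0 0 0;-0.4 0 0 -0.13 0 0 0;-0.4 0 0 -0.145 0 0 0;-0.4 0 0 -0.15 0 0 0;-0.4 0 0 -0.154 0 0 0;-0.4 0 0 -0.157 0 0 0;-0.4 0 0 -0.157 0 0 0",
)

```text
clock: 5.07
eef_pos: [0.5053, -0.0189, 0.0258]
tool_rot: [0.624, 0.781, 0.0, 0.001]
ft_force: [-0.9, 0.3, -6.7]
grip_width: 0.0498
grasp_force: 63.4
```

Still carrying its weight, so lower slowly in small steps.

step_arm(
  targets="-0.4 0 0 -0.002 0 0 0;-0.4 0 0 -0.003 0 0 0;-0.4 0 0 -0.004 0 0 0;-0.4 0 0 -0.004 0 0 0",
)

```text
clock: 5.4
eef_pos: [0.5055, -0.0189, 0.0254]
tool_rot: [0.624, 0.781, 0.001, 0.001]
ft_force: [-3.4, -0.0, 6.1]
grip_width: 0.0499
grasp_force: 64.8
```

step_arm(
  targets="0.2 0 0 0 0 0 0;1 0 0 0 0 0 0;1 0 0 0 0 0 0;1 0 0 0 0 0 0;1 0 0 0.03 0 0 0;1 0 0 0.1 0 0 0;1 0 0 0.18 0 0 0;1 0 0 0.26 0 0 0;1 0 0 0.34 0 0 0;1 0.03 -0.08 0.42 0 0 0.2",
)

```text
clock: 6.23
eef_pos: [0.5154, -0.0443, 0.226]
tool_rot: [0.572, 0.821, 0.002, 0.001]
ft_force: [1.1, -0.4, 0.3]
grip_width: 0.0853
grasp_force: 0.0
```

step_arm(
  targets="1 0.04 -0.08 0.03 0 0 0.08;1 0.04 -0.08 0.03 0 0 0.08;1 0.04 -0.08 0.03 0 0 0.08;1 0.04 -0.08 0.03 0 0 0.08",
)

```text
clock: 6.57
eef_pos: [0.5349, -0.0874, 0.236]
tool_rot: [0.549, 0.836, -0.0, -0.001]
ft_force: [0.6, 0.6, 0.1]
grip_width: 0.0852
grasp_force: 0.0
```

```bash
python3 - <<'E'
from h import *
import cv2,pickle
i=bot.camera_info("wrist");im=bot.camera("wrist");pickle.dump((i,im),open("w2.pkl","wb"))
np.set_printoptions(precision=4,suppress=True)
o=bot.get_obs();print(o["joint_pos"],o["eef_pos"],o["tool_rot"])
cv2.imwrite("pics/w2.png",cv2.resize(im[60:360,220:460,::-1],None,fx=2,fy=2,interpolation=cv2.INTER_CUBIC))
E
```

```text
[-0.1614  0.3238  0.1289  1.3786  0.0005  0.9998] [ 0.5343 -0.0868  0.2355] [ 0.5485  0.8362 -0.0003 -0.0014]
```

View pics/w2.png

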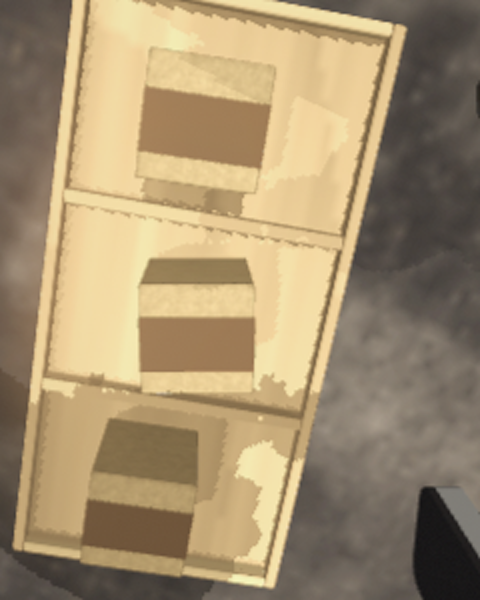

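The box tops in this crop: the middle tape is (139,318), (255,317), (253,372), (141,373), and the right tape is (87,500), (195,514), (188,558), (82,542). The left box is back upright in its pocket.

```bash
python3 - <<'E'
from h import *
import pickle
np.set_printoptions(precision=4,suppress=True)
i,_=pickle.load(open("w2.pkl","rb"));j,_=pickle.load(open("w1.pkl","rb"))
C=lambda c:((c[0]+.5)/2-.5+220,(c[1]+.5)/2-.5+60)
T=lambda c:((c[0]+.5)/5-.5+215,(c[1]+.5)/5-.5+210)
for q,w,t in (([(139,318),(255,317),(253,372),(141,373)],(339,293),(366,241)),([(87,500),(195,514),(188,558),(82,542)],(330,376),(574,222)),([(145,87),(271,103),(265,167),(138,153)],(320,207),(181,323))):
    p=[atz(ray("w",C(c),i),.072)[:2] for c in q];d=p[1]-p[0];e=p[2]-p[3]
    print(np.mean(p,0),[np.arctan2(v[1],v[0]) for v in(d,e)],tri([ray("w",C(np.mean(q,0)),i),ray("w",w,j),ray("top",T(t))]))
E
```

```text
[ 0.5386 -0.1024] [np.float64(0.4165639181596887), np.float64(0.41721905076212523)] (array([ 0.541 , -0.1029,  0.0635]), np.float64(0.004258415598646943))
[ 0.5488 -0.1969] [np.float64(0.26309262405979716), np.float64(0.23624838900983627)] (array([ 0.5505, -0.1978,  0.0677]), np.float64(0.0028703409502240118))
[ 0.5058 -0.0177] [np.float64(0.28804332679698397), np.float64(0.3010724785363125)] (array([ 0.5052, -0.0182,  0.0711]), np.float64(0.0026348867429149742))
```

step_arm(
  targets="1 0.01 -0.031 -0.06 0 0 0;1 0.01 -0.031 -0.13 0 0 0;1 0.01 -0.031 -0.2 0 0 0;1 0.01 -0.031 -0.27 0 0 0;1 0.01 -0.031 -0.33 0 0 0;1 0.01 -0.031 -0.38 0 0 0;1 0.01 -0.031 -0.41 0 0 0;1 0.01 -0.031 -0.427 0 0 0;1 0.01 -0.031 -0.427 0 0 0",
)

```text
clock: 7.37
eef_pos: [0.5375, -0.1013, 0.0204]
tool_rot: [0.548, 0.837, -0.001, -0.003]
ft_force: [0.1, -0.4, -0.3]
grip_width: 0.0857
grasp_force: 0.0
```

step_arm(
  targets="-0.4 0 0 0 0 0 0;-0.4 0 0 0 0 0 0;-0.4 0 0 0 0 0 0;-0.4 0 0 0 0 0 0;-0.4 0 0 0 0 0 0;-0.4 0 0 0 0 0 0;-0.4 0 0 0 0 0 0",
)

```text
clock: 7.95
eef_pos: [0.5416, -0.1031, 0.025]
tool_rot: [0.548, 0.836, 0.001, 0.001]
ft_force: [-0.8, 1.2, 6.0]
grip_width: 0.0494
grasp_force: 63.1
```

step_arm(
  targets="-0.4 0 0 0.02 0 0 0;-0.4 0 0 0.05 0 0 0;-0.4 0 0 0.09 0 0 0;-0.4 0 0 0.13 0 0 0;-0.4 0 0 0.15 0 0 0;-0.4 0 0 0.16 0 0 0;-0.4 0 0 0.16 0 0 0;-0.4 0 0 0.16 0 0 0;-0.4 0 0 0.16 0 0 0",
)

```text
clock: 8.7
eef_pos: [0.5393, -0.1027, 0.102]
tool_rot: [0.548, 0.836, -0.0, -0.001]
ft_force: [0.5, -0.5, -1.9]
grip_width: 0.0497
grasp_force: 62.6
```

step_arm(
  targets="-0.4 0 0 0 0 0 0;-0.4 0 0 0 0 0 0;-0.4 0 0 0 0 0 0;-0.4 0 0 0 0 0 0",
)

```text
clock: 9.03
eef_pos: [0.5401, -0.1028, 0.1028]
tool_rot: [0.548, 0.836, -0.0, -0.0]
ft_force: [-0.1, -0.5, -1.9]
grip_width: 0.0489
grasp_force: 62.6
```

step_arm(
  targets="-0.4 0 0 -0.04 0 0 0;-0.4 0 0 -0.08 0 0 0;-0.4 0 0 -0.11 0 0 0;-0.4 0 0 -0.13 0 0 0;-0.4 0 0 -0.145 0 0 0;-0.4 0 0 -0.15 0 0 0;-0.4 0 0 -0.154 0 0 0;-0.4 0 0 -0.157 0 0 0;-0.4 0 0 -0.158 0 0 0",
)

```text
clock: 9.78
eef_pos: [0.541, -0.103, 0.025]
tool_rot: [0.548, 0.836, 0.0, 0.001]
ft_force: [-1.7, -0.1, 0.6]
grip_width: 0.0494
grasp_force: 62.9
```

step_arm(
  targets="-0.4 0 0 -0.001 0 0 0;-0.4 0 0 -0.001 0 0 0",
)

```text
clock: 9.95
eef_pos: [0.541, -0.103, 0.025]
tool_rot: [0.548, 0.836, 0.0, 0.001]
ft_force: [-1.8, 0.2, 3.1]
grip_width: 0.0496
grasp_force: 63.1
```

step_arm(
  targets="0.2 0 0 0 0 0 0;1 0 0 0 0 0 0;1 0 0 0 0 0 0;1 0 0 0 0 0 0;1 0 0 0.03 0 0 0;1 0 0 0.1 0 0 0;1 0 0 0.18 0 0 0;1 0 0 0.25 0 0 0;1 0.01 -0.06 0.28 0 0 -0.1;1 0.018 -0.13 0.28 0 0 -0.25",
)

```text
clock: 10.78
eef_pos: [0.5529, -0.1675, 0.1697]
tool_rot: [0.628, 0.779, 0.002, 0.005]
ft_force: [2.3, -0.0, 0.4]
grip_width: 0.0856
grasp_force: 0.0
```

step_arm(
  targets="1 0 -0.06 0 0 0 0;1 0 -0.06 0 0 0 0;1 0 -0.06 0 0 0 0",
)

```text
clock: 11.03
eef_pos: [0.5491, -0.1993, 0.1635]
tool_rot: [0.629, 0.778, 0.0, -0.0]
ft_force: [0.4, 0.1, 0.1]
grip_width: 0.0854
grasp_force: 0.0
```

step_arm(
  targets="1 0.001 0.002 -0.06 0 0 0;1 0.001 0.002 -0.12 0 0 0;1 0.001 0.002 -0.18 0 0 0;1 0.001 0.002 -0.23 0 0 0;1 0.001 0.002 -0.265 0 0 0;1 0.001 0.002 -0.282 0 0 0;1 0.001 0.002 -0.282 0 0 0",
)

```text
clock: 11.62
eef_pos: [0.5479, -0.195, 0.0202]
tool_rot: [0.627, 0.779, -0.001, -0.003]
ft_force: [-0.5, 0.3, 0.2]
grip_width: 0.0855
grasp_force: 0.0
```

step_arm(
  targets="-0.4 0 0 0 0 0 0;-0.4 0 0 0 0 0 0;-0.4 0 0 0 0 0 0;-0.4 0 0 0 0 0 0;-0.4 0 0 0 0 0 0;-0.4 0 0 0 0 0 0;-0.4 0 0 0 0 0 0",
)

```text
clock: 12.2
eef_pos: [0.5512, -0.1973, 0.0248]
tool_rot: [0.628, 0.779, 0.001, 0.002]
ft_force: [-0.8, 0.3, 6.4]
grip_width: 0.0496
grasp_force: 63.3
```

step_arm(
  targets="-0.4 0 0 0.02 0 0 0;-0.4 0 0 0.05 0 0 0;-0.4 0 0 0.09 0 0 0;-0.4 0 0 0.13 0 0 0;-0.4 0 0 0.15 0 0 0;-0.4 0 0 0.16 0 0 0;-0.4 0 0 0.16 0 0 0;-0.4 0 0 0.16 0 0 0;-0.4 0 0 0.16 0 0 0",
)

```text
clock: 12.95
eef_pos: [0.5488, -0.1965, 0.1014]
tool_rot: [0.628, 0.778, -0.0, -0.001]
ft_force: [-0.4, 0.7, -3.1]
grip_width: 0.0494
grasp_force: 62.7
```

step_arm(
  targets="-0.4 0 0 0 0 0 0;-0.4 0 0 0 0 0 0;-0.4 0 0 0 0 0 0;-0.4 0 0 0 0 0 0",
)

```text
clock: 13.28
eef_pos: [0.5496, -0.1968, 0.1023]
tool_rot: [0.628, 0.779, -0.0, -0.0]
ft_force: [-1.2, 0.7, -3.8]
grip_width: 0.0493
grasp_force: 62.7
```

The weights are about 6.4 N left, 1.9 N middle and 3.5 N right, so the left box is heaviest. Set the right one back.

step_arm(
  targets="-0.4 0 0 -0.04 0 0 0;-0.4 0 0 -0.08 0 0 0;-0.4 0 0 -0.11 0 0 0;-0.4 0 0 -0.13 0 0 0;-0.4 0 0 -0.145 0 0 0;-0.4 0 0 -0.15 0 0 0;-0.4 0 0 -0.154 0 0 0;-0.4 0 0 -0.157 0 0 0;-0.4 0 0 -0.158 0 0 0",
)

```text
clock: 14.03
eef_pos: [0.5506, -0.1971, 0.0248]
tool_rot: [0.628, 0.778, 0.0, 0.001]
ft_force: [-1.1, -0.3, 2.0]
grip_width: 0.0496
grasp_force: 62.8
```

step_arm(
  targets="-0.4 0 0 -0.001 0 0 0;-0.4 0 0 -0.002 0 0 0;-0.4 0 0 -0.002 0 0 0",
)

```text
clock: 14.28
eef_pos: [0.5506, -0.1971, 0.0248]
tool_rot: [0.628, 0.779, 0.0, 0.001]
ft_force: [-3.6, 1.1, 5.7]
grip_width: 0.0496
grasp_force: 63.6
```

step_arm(
  targets="0.2 0 0 0 0 0 0;1 0 0 0 0 0 0;1 0 0 0 0 0 0;1 0 0 0 0 0 0;1 0 0 0.03 0 0 0;1 0 0 0.1 0 0 0;1 0 0 0.18 0 0 0;1 0 0 0.26 0 0 0;1 0 0 0.34 0 0 0;1 -0.01 0.04 0.38 0 0 0",
)

```text
clock: 15.12
eef_pos: [0.5475, -0.18, 0.2183]
tool_rot: [0.629, 0.777, 0.001, 0.005]
ft_force: [1.3, -0.5, 0.9]
grip_width: 0.0855
grasp_force: 0.0
```

step_arm(
  targets="1 -0.08 0.317 0.03 0 0 0.03;1 -0.08 0.317 0.03 0 0 0.03;1 -0.08 0.317 0.03 0 0 0.03;1 -0.08 0.317 0.03 0 0 0.03;1 -0.08 0.317 0.03 0 0 0.03;1 -0.08 0.317 0.03 0 0 0.03;1 -0.08 0.317 0.03 0 0 0.03",
)

```text
clock: 15.7
eef_pos: [0.5051, -0.0184, 0.2279]
tool_rot: [0.618, 0.786, -0.0, 0.0]
ft_force: [0.3, 0.6, 0.1]
grip_width: 0.0856
grasp_force: 0.0
```

```bash
python3 - <<'E'
from h import *
import cv2
np.set_printoptions(precision=4,suppress=True)
i=bot.camera_info("wrist");im=bot.camera("wrist");o=bot.get_obs();print(o["eef_pos"],o["tool_rot"])
import pickle;pickle.dump((i,im),open("w3.pkl","wb"))
cv2.imwrite("pics/w3.png",cv2.resize(im[110:410,220:460,::-1],None,fx=2,fy=2,interpolation=cv2.INTER_CUBIC))
E
```

```text
[ 0.5051 -0.0191  0.2276] [ 0.6187  0.7856 -0.0001  0.0002]
```

View pics/w3.png

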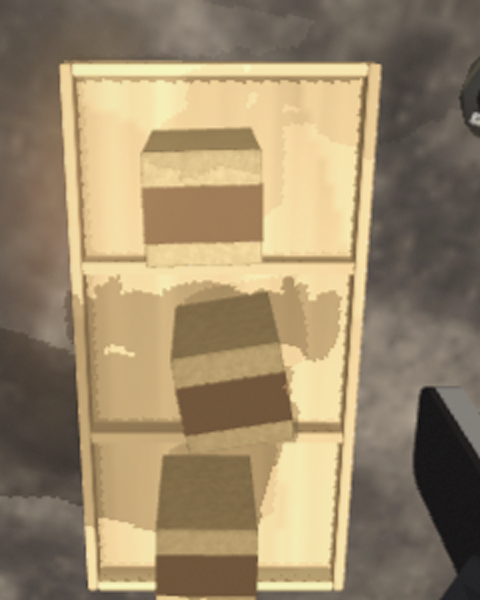

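All three boxes stand upright in their pockets. The left box's tape is centred at about (203,214) in the crop and square to the gripper. Grasp it and lift.

step_arm(
  targets="1 0 0 -0.06 0 0 0;1 0 0 -0.13 0 0 0;1 0 0 -0.2 0 0 0;1 0 0 -0.26 0 0 0;1 0 0 -0.32 0 0 0;1 0 0 -0.37 0 0 0;1 0 0 -0.4 0 0 0;1 0 0 -0.41 0 0 0;1 0 0 -0.41 0 0 0",
)

```text
clock: 16.5
eef_pos: [0.5037, -0.0197, 0.021]
tool_rot: [0.619, 0.785, -0.001, -0.002]
ft_force: [0.1, -0.9, 0.1]
grip_width: 0.0855
grasp_force: 0.0
```

step_arm(
  targets="-0.4 0 0 0 0 0 0;-0.4 0 0 0 0 0 0;-0.4 0 0 0 0 0 0;-0.4 0 0 0 0 0 0;-0.4 0 0 0 0 0 0;-0.4 0 0 0 0 0 0;-0.4 0 0 0 0 0 0",
)

```text
clock: 17.08
eef_pos: [0.5061, -0.0188, 0.0245]
tool_rot: [0.618, 0.786, 0.001, 0.002]
ft_force: [-0.3, -1.6, 6.5]
grip_width: 0.0495
grasp_force: 64.2
```

step_arm(
  targets="-0.4 0 0 0.02 0 0 0;-0.4 0 0 0.06 0 0 0;-0.4 0 0 0.11 0 0 0;-0.4 0 0 0.17 0 0 0;-0.4 0 0 0.23 0 0 0;-0.4 0 0 0.29 0 0 0;-0.4 0 0 0.34 0 0 0;-0.4 0 0 0.37 0 0 0;-0.4 0 0 0.385 0 0 0;-0.4 0 0 0.39 0 0 0",
)

```text
clock: 17.92
eef_pos: [0.5048, -0.0182, 0.2187]
tool_rot: [0.618, 0.786, 0.0, 0.0]
ft_force: [-0.5, 0.4, -7.0]
grip_width: 0.0493
grasp_force: 64.1
```

step_arm(
  targets="-0.4 0 0 0 0 0 0;-0.4 0 0 0 0 0 0;-0.4 0 0 0 0 0 0;-0.4 0 0 0 0 0 0;-0.4 0 0 0 0 0 0;-0.4 0 0 0 0 0 0",
)

```text
clock: 18.42
eef_pos: [0.5045, -0.0184, 0.2171]
tool_rot: [0.618, 0.786, -0.0, -0.001]
ft_force: [-0.7, 0.1, -6.1]
grip_width: 0.0497
grasp_force: 64.1
```

```bash
python3 - <<'E'
from h import *
import cv2
o=bot.get_obs();print(o["eef_pos"],o["ft_force"],o["joint_vel"])
a=bot.camera("scene")[120:360,160:480,::-1]
cv2.imwrite("pics/s2.png",cv2.resize(a,None,fx=2,fy=2))
E
```

```text
[ 0.50453672 -0.01839699  0.21711594] [-0.71985412  0.14120013 -6.05004995] [ 0.00017226 -0.0039507   0.00469526  0.0007391   0.00015614  0.00011481]
```

View pics/s2.png

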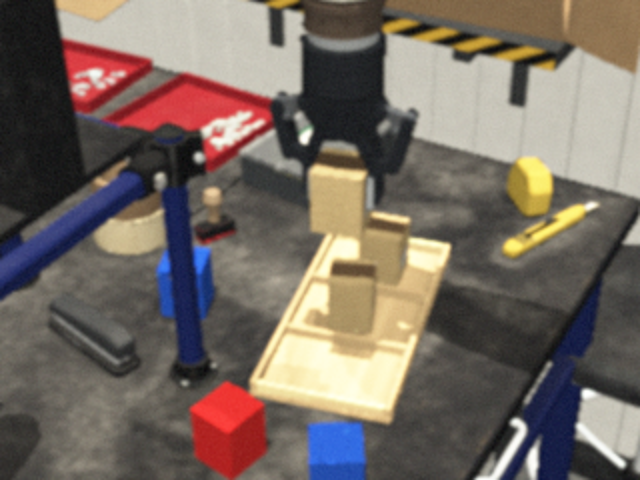

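The heaviest box hangs upright at about (337,200), with its underside about 0.20 m up. The other two boxes stand in their pockets near (353,295) and (385,247), and the bystanders haven't moved.

```bash
python3 -c "
from workcell import bot
print(bot.job_done())"
```

```text
the job is handed in; nothing more can be done
None
```

I hefted the boxes left to right (about 0.65, 0.19 and 0.36 kg) and handed in holding the heaviest, the left one, upright with its underside about 20 cm above the bench; the other two are back in their pockets and nothing around them was disturbed.

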